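Lower the bracelet stand by one hole

ROBOT

A 6-joint arm with a two-finger parallel gripper is mounted at the origin on the work surface. World frame = base frame: x ahead of the robot, y to its left, z up, the work surface at z = 0. Lengths are in m, angles in rad, forces in N, time in s.
With the tool pointing down it reaches from about 0.35 to 0.925 m from the base axis. Payload 6.4 kg.
Tool frame: the origin (TCP) lies between the finger pads; the fingertips stand 19 mm ahead of it and the grasp point (between the pads) is the TCP; x points along the fingers, y is the direction in which the jaws open and shut, and the axes are right-handed (so a half turn about x gives the same grasp; the last joint's range is limited). The gripper opens to 85 mm and grips with 20 to 120 N. Pads are 22 mm wide; open, the fingers measure 114 mm over their backs; the gripper's body (76 mm by 85 mm) begins 54 mm behind the grasp point. The pads swing forward as they close: fully open they stand 13 mm farther back than shut.
Start: joints at [-0.174, 0.245, 1.558, -0, 1.339, -0.174], TCP at [0.65, 0, 0.25] pointing down, gripper open.
Joint ranges: [-3.13, 3.13], [-1.02, 2.26], [0.13, 2.54], [-0.95, 4.09], [0.21, 2.88], [-2.74, 2.74]. Speed limits (rad/s): [2.57, 2.57, 3.14, 3.14, 3.14, 3.14].

INTERFACE

Orientations are given as a rotation vector (axis times angle).
In Python, from cell import bot gives the robot as it stands.
- The arm moves only by the tool arm_command, never from a script. Its argument "rows" is a list of rows, each a list of 3 entries, a list of its own where there are three numbers: the shift along the world's x, y, z in mm, then the turn, a rotation vector about the world's x, y, z in rad, then the gripper command: -1 is fully open, 1 is shut, values between are in proportion. In form: [[[tx, ty, tz], [ax, ay, az], grip], ...]. A call has 1 to 12 rows; each row is the pose to reach, as a shift and turn from the pose commanded when the call began; what a row does not reach only later rows make up. A row lasts 1/10 s, in which the tool goes at most 50 mm and 8.59 degrees, less where a joint would pass 70% of its speed; a pose out of reach is approached as far as the arm can. A call with a gripper value outside its range is refused whole. The fingers move at their own pace and stop on an object; "squeeze" is the grip in N (left out, the last holds). Time passes only in rows, so rows that repeat a pose let the fingers close. It gives the time, the measured TCP pose, the force and the opening at its end, in the units of the state.
- bot.state(): the state, without advancing time (a new reading comes with each control period).
- bot.snapshot(name): name is "scene" or "side" or "wrist"; returns the picture (420x560x3 uint8, red, green, blue); there is no depth.
- bot.camera_info(name): a dict with "vfov" (degrees; the focal length in pixels is half the picture's height over the tangent of half this angle, whatever the lens; pixels are square), "cx", "cy" (the principal point, pixels), "D" ([k1, k2, p1, p2, k3] as OpenCV has them; the pictures are not rectified), "R" (3x3) and "t" (3): a world point X has camera coordinates R X + t; the wrist camera has in their place "tool_from_camera" (4x4, takes a point from camera to tool coordinates, whose origin is the TCP and whose axes are the tool frame's). Camera axes: x right, y down, z forward; pixel columns grow to the right and rows downward; lengths in m; the calibration is good to about 2 mm. A picture is of the moment at which its call begins: read the wrist's pose just before it. camera_info takes no time and is no camera call.
- bot.finish_job(): hands the job in, once; it reports no verdict.
The state is a dict: "time": time; "joint_pos": joint angles; "dq": joint speeds; "effort": joint torques, N m; "ee_pos": TCP position; "ee_rot": TCP orientation; "wrist_force": force on the tool from outside, world axes, zero at the start; "wrist_torque": the same for the moment, N m; "opening": finger opening in m.
Only numpy, scipy, OpenCV 4.12 (cv2) and the standard library are available. Lean on these libraries where they do the work, as an engineer would, in place of code of your own. Each camera call takes 0.05 s, during which the arm holds its last target. There are 200 camera calls.

TASK

We are getting the stall ready to pack up: lower the height-adjustable bracelet stand by exactly one hole. Squeeze its side button in to free the sliding tube, bring the tube down, and leave it caught in the next hole with the button sprung fully out again. Leave the ring box, the jar and the mug where they are.

Things in the scene. Friction and masses are not known exactly. Their poses are not given: they have to be found in the camera images.
- stand: Fixed part of the bracelet stand: a steel disc foot, 136 mm across and 14 mm high, screwed to the counter, and an upright steel post 28 mm thick. Origin at the centre of the foot's underside; z up, x along the cross-bar, y to the side where the button is.
- tube_button_axis (a point): Point on the axis of the aluminium tube (38 mm across) that slides on the post, at the height of the button's centre (295 mm above the counter when fully up); moves with the tube, which reaches 15 mm above it and 165 mm below. Across its top is a wooden bar, 18 mm thick, 200 mm long, centre line 22 mm above this point; bracelets hang on it more than 60 mm out. Axes as the stand's.
- tube_top (a point): Centre of the flat round cap (34 mm across) on the very top of the sliding tube, 34 mm above the button's height; a good place to press the tube down. Axes as the tube's.
- button_face (a point): Centre of the outer face of the round black button (20 mm across), on the +y side of the sliding tube, 29 mm from its axis when out. Tube and button together are 48 mm thick there (along y), 41 mm with the button pressed right in. The side opposite the button is bare tube.
- tube (a joint): Descent of the sliding tube, m: about 0 at the start (top hole), at most 0.085. The next hole is 30 to 50 mm below; it differs from stand to stand and is hidden inside the tube, so must be felt. Another, unwanted, is 30 mm below that. Play in a hole: up to 3 mm. Between holes the tube stays where left; 3 to 6 N of push slides it down. Caught in a hole it stops hard.
- button (a joint): How far the sprung button is pressed, m: 0 out, 0.007 right in; 5 N starts it, 9 N holds it right in. Over 5 mm in, it frees the tube. Let go with the tube 9 mm or more from a hole, it stays 5 mm in, its catch riding on the post, and springs out by itself on reaching a hole if the tube moves slowly (under 50 mm/s).
- ring_box: Bystander: closed wooden ring box, 90 x 75 x 48 mm, loose; origin at the centre of its underside.
- jar: Bystander: polish jar, 66 mm across, 75 mm high, loose; origin at the centre of its underside.
- mug: Bystander: white mug, 80 mm across, 90 mm high, loose; origin at the centre of its underside.

How it is judged:
On the way, in this order (a step that is already met when the one before it is completed fails the run):
1. the button is pressed in and the tube is brought down out of its first hole (value of joint button above 0.004 m and value of joint tube above 0.007 m), for 0.05 s.
2. the tube is caught in the next hole, 25 to 55 mm down, with the button sprung out (value of joint tube between 0.025 and 0.055 m and value of joint button below 0.002 m), for 0.2 s.
At the end, for the whole second after the job is handed in: The sliding tube rests one hole lower (25 to 55 mm below its start, wherever the next hole is), with the button sprung out to within 2 mm, and stands still (all of step 2 and velocity of joint tube between -0.005 and 0.005 m/s); the robot touches nothing.
It fails at once if the ring box is shifted by more than 30 mm (distance of ring_box from where it was at the start of the episode above 0.03 m).
It fails at once if the jar is shifted by more than 30 mm (distance of jar from where it was at the start of the episode above 0.03 m).
It fails at once if the mug is shifted by more than 30 mm (distance of mug from where it was at the start of the episode above 0.03 m).
It also fails if it takes over 38 s, if anything falls off the work surface, if the arm or the gripper's body presses on something with over 40 N, if the wrist force passes 120 N, or if a joint passes its speed limit or range.

## Working session

There is one attempt and no reset: what is moved stays moved. The work goes in short steps, Python scripts to look and compute and a tool call to move; the robot and the scene stay as the last step left them, time stands still between calls to the robot, and variables do not carry over. Pictures are saved under pics/ and viewed, on a budget of 10 in all, crops included, one or two more only if the job needs it, and the job is handed in when it is done.

Besides the shell and the picture viewer there is one more tool, called after "Request:" as name(argument=value, ...) on one line, values as JSON. arm_command: Moves the arm, as the interface text tells. Its arguments: {"type":"object","properties":{"rows":{"type":"array","items":{"type":"array"}},"squeeze":{"type":"number"}},"required":["rows"]}

```bash
mkdir -p pics; python3 - <<'E'
from cell import bot
import cv2
for n in ("scene","side"):
    cv2.imwrite(f"pics/{n}0.png",bot.snapshot(n)[:,:,::-1])
    c=bot.camera_info(n);print(n,{k:(v.tolist() if hasattr(v,'tolist') else v) for k,v in c.items()})
print(bot.state())
E
```

```text
scene {'vfov': 50.17537360116583, 'cx': 291.12724635807314, 'cy': 211.3529421331514, 'D': [-0.046394077480826586, 0.0, 0.0, 0.0, 0.0], 'R': [[0.7360305555496077, 0.6768146374531671, -0.01345242827426476], [0.43920441298697765, -0.49256459436509153, -0.7513185768971224], [-0.5151296001105939, 0.5470850636848817, -0.6598025675782175]], 't': [-0.4357258439902872, -0.08958833167286695, 1.7590041811055652]}
side {'vfov': 51.35061139076672, 'cx': 279.72638032274557, 'cy': 206.7163648020567, 'D': [-0.12109053874185866, 0.0, 0.0, 0.0, 0.0], 'R': [[-0.951076862830279, -0.30889896209855205, 0.005850829287549502], [-0.22456235065184094, 0.6781564762173339, -0.6997682076475096], [0.2121898952792861, -0.6668472276158354, -0.7143460109515836]], 't': [0.5262976693512454, 0.26628719203437556, 1.2329711725456665]}
{'time': 0.1, 'joint_pos': array([-1.74099578e-01,  2.45744609e-01,  1.55892419e+00, -1.43681391e-05,
        1.33871218e+00, -1.74107999e-01]), 'dq': array([-2.60559033e-05, -1.86991248e-03, -1.88775928e-03, -9.29931024e-04,
       -1.92288462e-03,  4.51701932e-04]), 'effort': array([-3.55783277e-04, -4.30672574e+01, -3.27129292e+01, -1.74035663e-04,
        2.81168803e-03, -2.06976699e-05]), 'ee_pos': array([6.49515329e-01, 8.80897865e-05, 2.49273011e-01]), 'ee_rot': array([ 1.20857453,  1.21072188, -1.21034966]), 'wrist_force': array([ 0.1751594 , -0.19738995,  0.02869589]), 'wrist_torque': array([-0.01079275, -0.02453435, -0.02130682]), 'opening': 0.08606077203232804}
```

View pics/scene0.png

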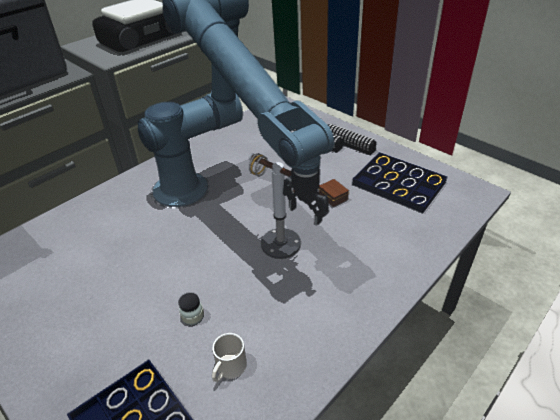

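View pics/side0.png

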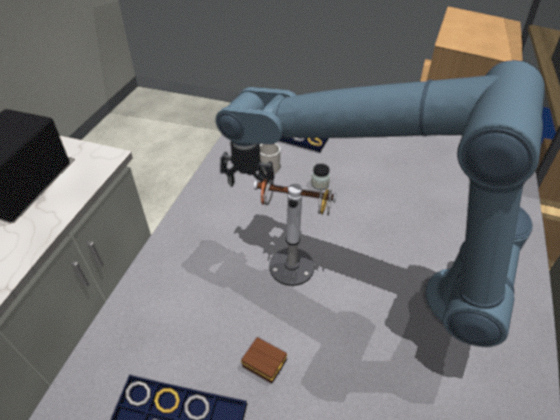

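Scene: foot at about (281,243), tube top about (279,167), bar running to (255,160), jar (190,308), mug (229,355), ring box (334,191). Side: foot (292,266), cap (294,189), bar from (262,188) to (333,194). I'll measure and view enlarged crops.

```bash
cat > h.py <<'E'
import numpy as np,cv2
from cell import bot
def K(c):
    f=210/np.tan(np.radians(c['vfov'])/2); return np.array([[f,0,c['cx']],[0,f,c['cy']],[0,0,1]])
def ray(n,uv):
    c=bot.camera_info(n);R=np.array(c['R']);t=np.array(c['t'])
    p=cv2.undistortPoints(np.array([[uv]],float),K(c),np.array(c['D']))[0,0]
    return -R.T@t, R.T@np.array([*p,1.])
def onz(n,uv,z):
    o,d=ray(n,uv);return o+d*(z-o[2])/d[2]
def tri(a,b):
    (o1,d1),(o2,d2)=ray('scene',a),ray('side',b)
    A=np.c_[d1,-d2];s=np.linalg.lstsq(A,o2-o1,rcond=None)[0]
    p,q=o1+d1*s[0],o2+d2*s[1];return (p+q)/2,np.linalg.norm(p-q)
def proj(n,P):
    c=bot.camera_info(n)
    return cv2.projectPoints(np.array(P,float).reshape(-1,1,3),cv2.Rodrigues(np.array(c['R']))[0],np.array(c['t']),K(c),np.array(c['D']))[0][:,0]
E
python3 - <<'E'
from h import *
print('foot',onz('scene',(281,243),.014),onz('side',(292,266),.014))
print('cap',onz('scene',(279,167),.329),onz('side',(294,189),.329),tri((279,167),(294,189)))
print('bar ends side',onz('side',(262,188),.317),onz('side',(333,194),.317))
print('barend scene',onz('scene',(255,158),.317))
print('jar',onz('scene',(190,297),.075),'mug',onz('scene',(230,343),.09),'box',onz('scene',(334,187),.048),onz('side',(266,357),.048))
a=cv2.imread('pics/scene0.png')[130:270,220:360];b=cv2.imread('pics/side0.png')[160:300,225:365]
cv2.imwrite('pics/crop.png',np.hstack([cv2.resize(x,(400,400),interpolation=cv2.INTER_CUBIC) for x in (a,b)]))
E
```

```text
foot [0.51177231 0.03725085 0.014     ] [0.4996258  0.04745988 0.014     ]
cap [0.51633087 0.03701844 0.329     ] [0.50260111 0.04912935 0.329     ] (array([0.50641294, 0.04366869, 0.3217256 ]), np.float64(0.004944540037438915))
bar ends side [0.58290252 0.05848763 0.317     ] [0.40921042 0.02359694 0.317     ]
barend scene [0.41793834 0.03437871 0.317     ]
jar [ 0.51071836 -0.33298442  0.075     ] mug [ 0.71459947 -0.36100221  0.09      ] box [0.48091702 0.35853245 0.048     ] [0.47259995 0.35900806 0.048     ]
```

View pics/crop.png

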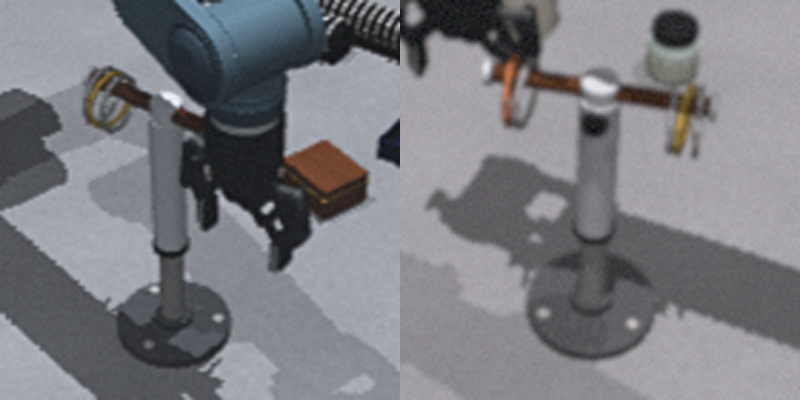

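Crop: scene foot (281,243) and cap (279,166); side foot (292,266), cap (295,189) and the dark button at (293.5,203), facing the side camera. The two views agree on the stand at about (0.506, 0.043), with the bar yawed about 0.2 rad. I'll rise, turn the jaws across the bar, and look from above.

Request:
arm_command(rows=[[[0,0,50],[0,0,0],-1],[[0,0,100],[0,0,0],-1],[[0,0,150],[0,0,0],-1],[[0,0,200],[0,0,-0.15],-1],[[-40,10,230],[0,0,-0.3],-1],[[-80,20,230],[0,0,-0.45],-1],[[-110,30,230],[0,0,-0.6],-1],[[-144,43,230],[0,0,-0.75],-1],[[-144,43,230],[0,0,-0.9],-1],[[-144,43,230],[0,0,-1.05],-1],[[-144,43,230],[0,0,-1.2],-1],[[-144,43,230],[0,0,-1.35],-1]])

```text
time: 1.3
ee_pos: [0.5057, 0.0431, 0.4798]
ee_rot: [2.107, 0.227, -2.109]
wrist_force: [-0.1, -0.2, -0.9]
opening: 0.0853
```

Request:
arm_command(rows=[[[0,0,0],[0,0,-0.02],-1],[[0,0,0],[0,0,-0.02],-1],[[0,0,0],[0,0,-0.02],-1]])

```text
time: 1.6
ee_pos: [0.506, 0.043, 0.4801]
ee_rot: [2.114, 0.215, -2.115]
wrist_force: [0.7, 0.3, 0.4]
opening: 0.0852
```

```bash
python3 - <<'E'
from h import *
from scipy.spatial.transform import Rotation as Ro
s=bot.state();print(s['time'],s['ee_pos'],Ro.from_rotvec(s['ee_rot']).as_matrix().round(3),s['wrist_force'])
c=bot.camera_info('wrist');print({k:(v.tolist() if hasattr(v,'tolist') else v) for k,v in c.items()})
cv2.imwrite('pics/w1.png',bot.snapshot('wrist')[:,:,::-1])
import pickle;pickle.dump((s,c),open('w1.pkl','wb'))
E
```

```text
1.6 [0.50598254 0.0430067  0.48007878] [[-0.     0.201 -0.98 ]
 [ 0.    -0.98  -0.201]
 [-1.    -0.     0.   ]] [0.66165353 0.34012529 0.4431223 ]
{'vfov': 63.5288557016553, 'cx': 273.844893491703, 'cy': 211.57858513626326, 'D': [-0.00869460223250665, 0.0, 0.0, 0.0, 0.0], 'tool_from_camera': [[0.00015426438445961032, -0.31862299607463196, 0.947881512940791, -0.1240029086317248], [0.9999999166616655, 0.0004074453295776518, -2.5786893850278286e-05, 0.0004822352876906813], [-0.00037799359806271694, 0.9478814379239247, 0.3186230323754255, -0.08092677511968838], [0.0, 0.0, 0.0, 1.0]]}
```

View pics/w1.png

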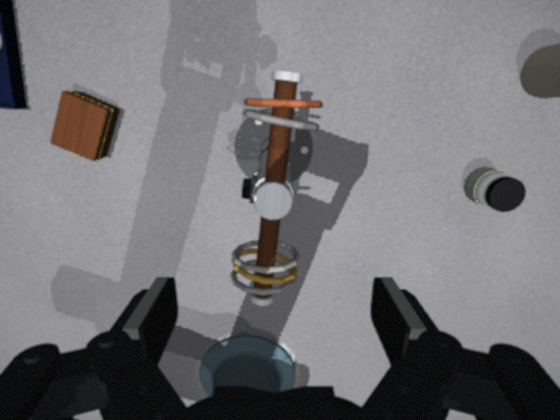

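Wrist view: cap centre (273,200), bar ends (287,76) and (262,300), black button (249,188) on the +y side. Bracelets are at both ends, clear of the middle.

```bash
cat >> h.py <<'E'
from scipy.spatial.transform import Rotation as Ro
def wonz(s,c,uv,z):
    M=np.array(c['tool_from_camera']);R=Ro.from_rotvec(s['ee_rot']).as_matrix()
    p=cv2.undistortPoints(np.array([[uv]],float),K(c),np.array(c['D']))[0,0]
    o=s['ee_pos']+R@M[:3,3];d=R@M[:3,:3]@np.array([*p,1.]);return o+d*(z-o[2])/d[2]
def wproj(s,c,P):
    M=np.array(c['tool_from_camera']);R=Ro.from_rotvec(s['ee_rot']).as_matrix()
    q=(np.array(P)-s['ee_pos'])@R-M[:3,3];q=q@M[:3,:3]
    return cv2.projectPoints(q.reshape(-1,1,3),np.zeros(3),np.zeros(3),K(c),np.array(c['D']))[0][:,0]
E
python3 - <<'E'
from h import *
import pickle;s,c=pickle.load(open('w1.pkl','rb'))
im=cv2.imread('pics/w1.png');h=cv2.cvtColor(im,cv2.COLOR_BGR2HSV)
m=np.zeros(im.shape[:2],np.uint8);m[165:230,240:310]=((h[...,1]<40)&(h[...,2]>165))[165:230,240:310]
n,l,st,ce=cv2.connectedComponentsWithStats(m);i=1+st[1:,4].argmax();print('cap',st[i],ce[i])
cap=wonz(s,c,ce[i],.329);print(cap,'diam',np.linalg.norm(wonz(s,c,(st[i][0],200),.329)-wonz(s,c,(st[i][0]+st[i][2],200),.329)))
# bar: hue mask row centroid
b=((h[...,0]<12)&(h[...,1]>120)).astype(np.uint8)
P=[]
for r in list(range(82,96))+list(range(135,175))+list(range(222,240)):
    x=np.flatnonzero(b[r,250:300])+250
    if len(x)>10:P.append(wonz(s,c,((x.min()+x.max())/2,r),.3255)[:2])
P=np.array(P);v=cv2.fitLine(P.astype(np.float32),cv2.DIST_HUBER,0,.001,.001).ravel();print(len(P),v,np.arctan2(v[1],v[0]))
print('offset of cap from bar line',np.cross(v[:2],cap[:2]-v[2:]))
print('ends',wonz(s,c,(287,73),.317),wonz(s,c,(262,303),.317))
d=((h[...,2]<40)).astype(np.uint8);k=np.zeros_like(d);k[175:205,235:258]=d[175:205,235:258]
ys,xs=np.nonzero(k);print('button px',xs.min(),xs.max(),ys.min(),ys.max());print(wonz(s,c,(xs.min(),(ys.min()+ys.max())/2),.300))
print('foot ctr pred at', wproj(s,c,[[cap[0],cap[1],.014]]))
E
```

```text
cap [258 184  27  34 654] [271.28899083 200.05810398]
[0.50435078 0.04442509 0.329     ] diam 0.022841156572751434
59 [0.99572086 0.09241206 0.552468   0.04802247] 0.0925441
offset of cap from bar line 0.0008646295933957158
ends [0.60541551 0.05248833 0.317     ] [0.39555973 0.03169023 0.317     ]
button px 243 250 179 197
[0.50192113 0.07083812 0.3       ]
foot ctr pred at [[272.65294109 147.74887259]]<stdin>:14: DeprecationWarning: Arrays of 2-dimensional vectors are deprecated. Use arrays of 3-dimensional vectors instead. (deprecated in NumPy 2.0)
```

Request:
arm_command(rows=[[[0,0,-20],[0,0,-0.05],-1],[[-1,1,-60],[0,0,-0.105],-1],[[-2,2,-95],[0,0,-0.105],-1],[[-2,2,-120],[0,0,-0.105],-1],[[-2,2,-120],[0,0,-0.105],-1],[[-2,2,-120],[0,0,-0.105],-1]])

```text
time: 2.25
ee_pos: [0.5042, 0.045, 0.361]
ee_rot: [2.172, 0.105, -2.172]
wrist_force: [0.0, 0.1, 1.1]
opening: 0.0857
```

```bash
python3 - <<'E'
from h import *
import pickle
s=bot.state();c=bot.camera_info('wrist');im=bot.snapshot('wrist')[:,:,::-1]
cv2.imwrite('pics/w2.png',im);pickle.dump((s,c),open('w2.pkl','wb'));print(s['ee_pos'],s['time'],s['wrist_force'])
E
```

```text
[0.50419328 0.04498369 0.36099714] 2.25 [0.02207742 0.05473175 1.05368949]
```

View pics/w2.png

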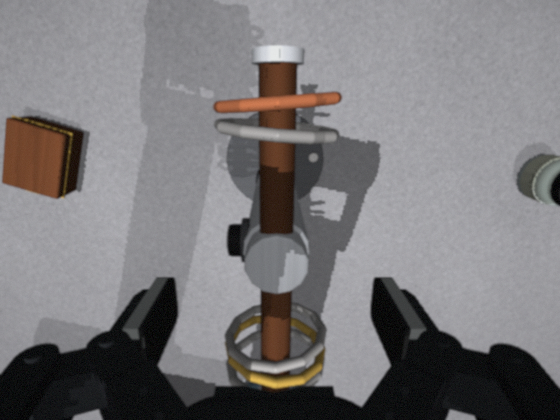

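Wrist view: cap centre (276,263), width 243–309, bar nearly vertical (278 at top, 275.5 at bottom), button left edge (228,240).

```bash
python3 - <<'E'
from h import *
import pickle;s,c=pickle.load(open('w2.pkl','rb'))
print('cap',wonz(s,c,(276,263),.329),wonz(s,c,(243,263),.329),wonz(s,c,(309,263),.329))
print('bar',wonz(s,c,(277.5,70),.326),wonz(s,c,(275.5,350),.326))
print('btn',wonz(s,c,(228,240),.297))
E
```

```text
cap [0.50516275 0.04337258 0.329     ] [0.50352939 0.06017129 0.329     ] [0.50679135 0.02657297 0.329     ]
bar [0.59638773 0.05174163 0.326     ] [0.44831718 0.03800635 0.326     ]
btn [0.50134487 0.07183299 0.297     ]
```

Cap width comes out at 34 mm and the button is 29 mm out, so the pose is confirmed. Now down and squeeze.

Request:
arm_command(rows=[[[1,0,-30],[0,0,0],-1],[[1,0,-55],[0,0,0],-1],[[1,0,-70],[0,0,0],-1],[[1,0,-70],[0,0,0],-1],[[1,0,-70],[0,0,0],-1]], squeeze=40)

```text
time: 2.8
ee_pos: [0.5058, 0.0449, 0.292]
ee_rot: [2.175, 0.104, -2.17]
wrist_force: [0.4, -0.4, 1.0]
opening: 0.0856
```

Request:
arm_command(rows=[[[0,0,0],[0,0,0],0],[[0,0,0],[0,0,0],0.3],[[0,0,0],[0,0,0],0.6],[[0,0,0],[0,0,0],1],[[0,0,0],[0,0,0],1],[[0,0,0],[0,0,0],1],[[0,0,0],[0,0,0],1],[[0,0,0],[0,0,0],1]])

```text
time: 3.6
ee_pos: [0.5056, 0.0454, 0.2907]
ee_rot: [2.175, 0.105, -2.17]
wrist_force: [2.9, 5.3, 3.8]
opening: 0.0396
```

Opening is 39.6 mm, so the button is right in and the side force is low. Pulling down 16 mm.

Request:
arm_command(rows=[[[0,0,-2],[0,0,0],1],[[0,0,-4],[0,0,0],1],[[0,0,-6],[0,0,0],1],[[0,0,-8],[0,0,0],1],[[0,0,-10],[0,0,0],1],[[0,0,-12],[0,0,0],1],[[0,0,-14],[0,0,0],1],[[0,0,-16],[0,0,0],1],[[0,0,-16],[0,0,0],1],[[0,0,-16],[0,0,0],1]])

```text
time: 4.6
ee_pos: [0.5056, 0.0454, 0.2743]
ee_rot: [2.175, 0.105, -2.171]
wrist_force: [4.1, 3.4, 1.7]
opening: 0.04
```

```bash
python3 - <<'E'
from h import *
a=bot.snapshot('side')[:,:,::-1];s=bot.state();print(s['ee_pos'],s['wrist_force'],s['opening'])
o=cv2.imread('pics/side0.png')
cv2.imwrite('pics/c3.png',np.hstack([cv2.resize(np.ascontiguousarray(x[160:300,225:365]),(400,400),interpolation=cv2.INTER_CUBIC) for x in (o,a)]))
E
```

```text
[0.5055719  0.04543514 0.2743155 ] [3.83349371 4.73950452 1.60867163] 0.039890435670166986
```

View pics/c3.png

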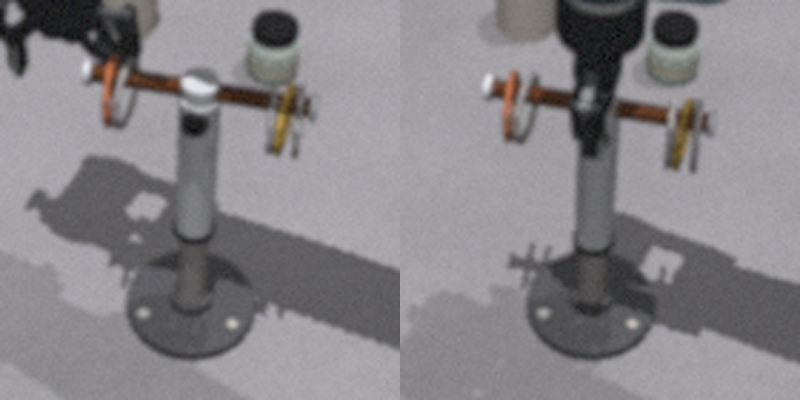

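The collar at the tube's foot dropped about 12 crop pixels (237→249) and the bar came down with it, so the tube is out of the first hole. Release, rise, and shut the fingers above the cap.

Request:
arm_command(rows=[[[0,0,0],[0,0,0],0.2],[[0,0,0],[0,0,0],-0.3],[[0,0,0],[0,0,0],-1],[[0,0,0],[0,0,0],-1],[[0,0,0],[0,0,0],-1],[[0,-2,20],[0,0,0],-1],[[0,-2,55],[0,0,0],-1],[[0,-2,85],[0,0,0],-1],[[0,-2,85],[0,0,0],1],[[0,-2,85],[0,0,0],1],[[0,-2,85],[0,0,0],1],[[0,-2,85],[0,0,0],1]])

```text
time: 5.85
ee_pos: [0.5044, 0.043, 0.3576]
ee_rot: [2.169, 0.105, -2.176]
wrist_force: [-0.1, -0.6, 0.8]
opening: 0.0279
```

Request:
arm_command(rows=[[[0,0,0],[0,0,0],1],[[0,0,0],[0,0,0],1],[[0,0,-5],[0,0,0],1],[[0,0,-10],[0,0,0],1],[[0,0,-13],[0,0,0],1],[[0,0,-16],[0,0,0],1],[[0,0,-18],[0,0,0],1],[[0,0,-20],[0,0,0],1]])

```text
time: 6.65
ee_pos: [0.505, 0.043, 0.3392]
ee_rot: [2.172, 0.104, -2.172]
wrist_force: [-0.3, 0.4, 0.3]
opening: 0.0
```

```bash
python3 - <<'E'
from h import *
a=bot.snapshot('side')[:,:,::-1];b=bot.snapshot('scene')[:,:,::-1];s=bot.state();print(s['ee_pos'],s['wrist_force'],s['opening'])
cv2.imwrite('pics/c4.png',np.hstack([cv2.resize(np.ascontiguousarray(x),(400,400),interpolation=cv2.INTER_CUBIC) for x in (b[130:270,220:360],a[160:300,225:365])]))
E
```

```text
[0.50491548 0.0430049  0.33901822] [ 1.0981453 -0.3269038  0.3082337] -0.0001795947431157137
```

View pics/c4.png

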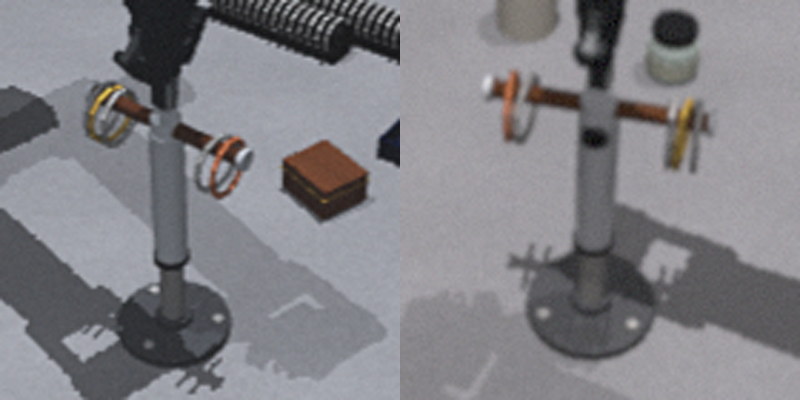

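The shut fingertips are centred just above the cap, the tube is about 16 mm down and the button is still held in. I'll press slowly, reading the force.

Request:
arm_command(rows=[[[0,0,-2],[0,0,0],1],[[0,0,-4],[0,0,0],1],[[0,0,-6],[0,0,0],1],[[0,0,-8],[0,0,0],1],[[0,0,-10],[0,0,0],1],[[0,0,-12],[0,0,0],1],[[0,0,-14],[0,0,0],1]])

```text
time: 7.45
ee_pos: [0.505, 0.043, 0.327]
ee_rot: [2.173, 0.104, -2.172]
wrist_force: [-5.0, 0.3, 8.8]
opening: -0.0001
```

Request:
arm_command(rows=[[[0,0,-1.5],[0,0,0],1],[[0,0,-3],[0,0,0],1],[[0,0,-4.5],[0,0,0],1],[[0,0,-6],[0,0,0],1]])

```text
time: 7.85
ee_pos: [0.505, 0.043, 0.3213]
ee_rot: [2.173, 0.104, -2.171]
wrist_force: [-4.6, 0.9, 9.2]
opening: -0.0006
```

Request:
arm_command(rows=[[[0,0,-1.5],[0,0,0],1],[[0,0,-3],[0,0,0],1],[[0,0,-4,0],[0,0,0],1]])

```text
$.rows[2][0]: bad value
```

Request:
arm_command(rows=[[[0,0,-1.5],[0,0,0],1],[[0,0,-3],[0,0,0],1],[[0,0,-4],[0,0,0],1]])

```text
time: 8.15
ee_pos: [0.505, 0.043, 0.3172]
ee_rot: [2.173, 0.104, -2.171]
wrist_force: [-4.7, -0.0, 7.4]
opening: 0.0002
```

Request:
arm_command(rows=[[[0,0,-1],[0,0,0],1],[[0,0,-2],[0,0,0],1],[[0,0,-3],[0,0,0],1]])

```text
time: 8.45
ee_pos: [0.505, 0.043, 0.3143]
ee_rot: [2.173, 0.104, -2.171]
wrist_force: [-4.1, -0.4, 8.2]
opening: 0.0003
```

Sliding at a steady 8 N, about 34 mm down. Continuing.

Request:
arm_command(rows=[[[0,0,-1],[0,0,0],1],[[0,0,-2],[0,0,0],1],[[0,0,-3],[0,0,0],1]])

```text
time: 8.75
ee_pos: [0.505, 0.043, 0.3112]
ee_rot: [2.173, 0.104, -2.171]
wrist_force: [-4.4, 0.3, 8.3]
opening: -0.0
```

Request:
arm_command(rows=[[[0,0,-1],[0,0,0],1],[[0,0,-2],[0,0,0],1],[[0,0,-3],[0,0,0],1]])

```text
time: 9.05
ee_pos: [0.5051, 0.043, 0.307]
ee_rot: [2.173, 0.104, -2.172]
wrist_force: [-2.7, 0.5, 4.3]
opening: -0.0002
```

Force fell to 4 N, so the catch may have found the hole. Small steps to find the hard stop.

Request:
arm_command(rows=[[[0,0,-1],[0,0,0],1],[[0,0,-2],[0,0,0],1]])

```text
time: 9.25
ee_pos: [0.5051, 0.043, 0.3062]
ee_rot: [2.173, 0.104, -2.171]
wrist_force: [-7.3, 0.7, 13.9]
opening: 0.0
```

```bash
python3 - <<'E'
from h import *
a=bot.snapshot('side')[:,:,::-1];b=bot.snapshot('scene')[:,:,::-1];s=bot.state();print(s['ee_pos'],s['wrist_force'],s['time'])
cv2.imwrite('pics/c5.png',np.hstack([cv2.resize(np.ascontiguousarray(x),(400,400),interpolation=cv2.INTER_CUBIC) for x in (b[150:220,245:315],a[170:240,260:330])]))
E
```

```text
[0.50509856 0.0430182  0.30619662] [-6.39992481  0.12321469 10.04302725] 9.35
```

View pics/c5.png

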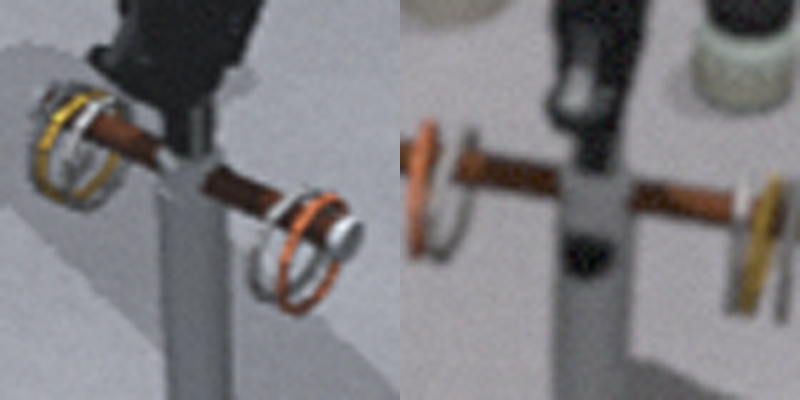

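The button looks further out, but the image doesn't settle it. I'll push a further 2 mm to test for the hard stop.

Request:
arm_command(rows=[[[0,0,-1],[0,0,0],1],[[0,0,-2],[0,0,0],1],[[0,0,-2],[0,0,0],1]])

```text
time: 9.65
ee_pos: [0.5051, 0.043, 0.306]
ee_rot: [2.173, 0.104, -2.17]
wrist_force: [-10.5, 0.5, 19.1]
opening: 0.0001
```

Hard stop: no travel while the force climbs to 19 N, about 42 mm down. Lift off and check the button from above.

Request:
arm_command(rows=[[[0,0,15],[0,0,0],1],[[0,0,50],[0,0,0],1],[[0,0,90],[0,0,0],1],[[0,0,90],[0,0,0],1],[[0,0,90],[0,0,0],1]])

```text
time: 10.15
ee_pos: [0.5054, 0.0429, 0.393]
ee_rot: [2.174, 0.104, -2.17]
wrist_force: [-0.2, 0.0, 0.3]
opening: -0.0
```

```bash
python3 - <<'E'
from h import *
import pickle
s=bot.state();c=bot.camera_info('wrist');im=bot.snapshot('wrist')[:,:,::-1]
cv2.imwrite('pics/w6.png',im);print(s['ee_pos'],s['time'],s['wrist_force'])
z=-.042
a,y=.0925,np.array
st=y([.505,.0434,0]);n=y([-np.sin(a),np.cos(a),0])
for r,h in ((0,.329),(.029,.297),(.024,.297)): print(r,wproj(s,c,[st+n*r+[0,0,h+z]]))
for nme in('side',):
  v=bot.snapshot(nme)[:,:,::-1];cv2.imwrite('pics/side6.png',v)
pickle.dump((s,c),open('w6.pkl','wb'))
E
```

```text
[0.50544703 0.04293642 0.39299657] 10.15 [-0.15105832  0.00034465  0.31140803]
0 [[272.26656856 217.23195556]]
0.029 [[236.57808779 203.96063934]]
0.024 [[242.758994   203.98126343]]
```

View pics/w6.png

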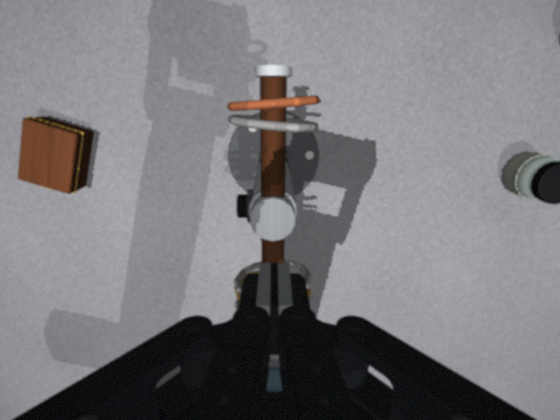

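The button's outer edge is at column 237 and the cap at (272,217). Predicted edge is 236.6 if fully out and 242.8 if 5 mm in, so it has sprung out, with the tube 42 mm down. Handing in.

```bash
python3 -c "
from cell import bot
print(bot.finish_job())"
```

```text
the job is handed in; nothing more can be done
None
```

The bracelet stand is one hole lower, with the tube caught about 42 mm down and the button sprung out; I handed the job in at about 10.2 s of the 38 s.

I squeezed the button in, drew the tube down 16 mm with the jaws, let go, and pressed slowly on the cap with the fingers shut until it caught.

**Last checks:**
- **Hard stop:** a further 2 mm of commanded push did not move the tube, and the force rose to 19 N.
- **Button:** in the wrist picture its outer edge was at column 237. The prediction was 236.6 fully out, against 242.8 if still 5 mm in.
- **Robot clear:** the fingers were well above the stand and the wrist force was near 0.
- **Bystanders:** the arm never went near the ring box, jar or mug. The ring box and jar showed in the last picture; I did not re-measure any of the three.

**What disagreed:**
- **Stand position:** the scene and side cameras differed by about 15 mm, so I relied on the wrist camera, where the cap width and button distance matched the sizes given.
- **Sliding force:** it read 7 to 9 N, against the stated 3 to 6 N.

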